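Reload the gift-wrap tape dispensers

TASK

Reload the three tape dispensers for gift wrapping: clear the spent core out of the widest one into the steel tub, and load each fresh roll from the wooden rack into the dispenser of its own width, with both ends of its spindle resting down in the notches of the two cheeks. Leave the two loose rolls of decorative tape lying where they are.

Things in the scene. Friction and masses are not known exactly. Their poses are not given: they have to be found in the camera images.
- narrow_roll: NARROW roll of white tape: 60 mm diameter, 15 mm wide; 8 mm steel spindle stands out 9 mm beyond each flat side. Origin at its centre, own y = spindle axis (level; any turn about y). Stands upright across two dowels of a low wooden rack (78 x 266 mm, end boards 38 mm high), centre 47 mm above the table; rolls 80 mm apart in any order. Grip from above across the width, above the spindle. 50 g
- middle_roll: MIDDLE roll of white tape: 25 mm wide, else like narrow_roll (60 mm diameter, spindle 8 mm diameter standing out 9 mm each side; origin at centre, own y = spindle axis); stands in the same rack, centre 47 mm above the table. 60 g
- wide_roll: WIDE roll of white tape: 38 mm wide, else like narrow_roll (60 mm diameter, spindle 8 mm diameter standing out 9 mm each side; origin at centre, own y = spindle axis); stands in the same rack, centre 47 mm above the table. 90 g
- spent_core: spent brown cardboard core without tape: 34 mm diameter, 38 mm wide, 8 mm spindle standing out 9 mm each side; origin at its centre, own y = spindle axis. It sits in the notches of wide_dispenser, where the wide roll must go; its top 12 mm stand above the cheeks and can be gripped from above across the 38 mm width. 40 g
- narrow_dispenser: grey dispenser for the 15 mm roll, fixed. Origin on the table below the seated spindle; x away from the toothed nose, y along the spindle. Two cheeks 6 mm thick, 72 mm long, tops 49 mm up, clear gap 23 mm (roll + 8). Open V notch in each cheek at x = 0, 18 mm wide at the top; seated spindle centre 44 mm above the origin. Base x -62 to +44 mm; nose 38 mm high, x -61 to -49 mm
- middle_dispenser: grey dispenser for the 25 mm roll, fixed: clear gap between the cheeks 33 mm; all else (origin, axes, heights, notches, length) as narrow_dispenser
- wide_dispenser: grey dispenser for the 38 mm roll, fixed: clear gap between the cheeks 46 mm; all else as narrow_dispenser; the spent core sits in it at the start
- waste_tub: round open steel tub, fixed, 100 mm across the rim, 48 mm high, inner floor about 5 mm up; origin at the centre of its underside. The spent core goes in it. (Behind the work a higher table's edge begins at x = 0.62 m, its top 0.32 m up: keep the wrist clear of it when swinging across.)
- washi_green: loose roll of green decorative tape lying flat, 48 mm diameter, 15 mm high, no spindle; origin at the centre of its underside. Not to be moved
- washi_red: loose roll of coral red decorative tape lying flat, 48 mm diameter, 15 mm high, no spindle; origin at the centre of its underside. Not to be moved

How it is judged:
At the end, for the whole second after the job is handed in: Each roll's centre lies within 4 mm along, 7 mm across and 4 mm in height of the seated place 44 mm above its own dispenser's origin, spindle within 0.12 rad of its y axis; the core's centre is within 42 mm of the tub's axis and below its rim; all at rest (angle between the y axis of narrow_roll and the y axis of narrow_dispenser, either way round below 0.12 rad and linear speed of each of narrow_roll, middle_roll, wide_roll, spent_core below 0.02 m/s and x of narrow_roll in the frame of narrow_dispenser between -0.004 and 0.004 m and y of narrow_roll in the frame of narrow_dispenser between -0.007 and 0.007 m and z of narrow_roll in the frame of narrow_dispenser between 0.04 and 0.048 m and angle between the y axis of middle_roll and the y axis of middle_dispenser, either way round below 0.12 rad and x of middle_roll in the frame of middle_dispenser between -0.004 and 0.004 m and y of middle_roll in the frame of middle_dispenser between -0.007 and 0.007 m and z of middle_roll in the frame of middle_dispenser between 0.04 and 0.048 m and angle between the y axis of wide_roll and the y axis of wide_dispenser, either way round below 0.12 rad and x of wide_roll in the frame of wide_dispenser between -0.004 and 0.004 m and y of wide_roll in the frame of wide_dispenser between -0.007 and 0.007 m and z of wide_roll in the frame of wide_dispenser between 0.04 and 0.048 m and horizontal distance between spent_core and waste_tub below 0.042 m and z of spent_core in the frame of waste_tub below 0.048 m); the robot touches nothing.
It fails at once if a loose roll of decorative tape was moved more than 15 mm (distance of any of washi_green, washi_red from where it was at the start of the episode above 0.015 m).
It also fails if it takes over 136 s, if anything falls off the work surface, if the arm or the gripper's body presses on something with over 40 N, if the wrist force passes 120 N, or if a joint passes its speed limit or range.

ROBOT

A 6-joint arm with a two-finger parallel gripper is mounted at the origin on a cart in front of the work surface, level with it; the furniture and walls round the work are solid. World frame = base frame: x ahead of the robot, y to its left, z up, the work surface at z = 0. Lengths are in m, angles in rad, forces in N, time in s.
With the tool pointing down it reaches from about 0.4 to 0.825 m from the base axis. Payload 7 kg.
Tool frame: the origin (TCP) lies at the very end of the fingers, on their centre line; the grasp point (between the pads) lies 19 mm behind it; z points along the fingers, y is the direction in which the jaws open and shut (so a half turn about z gives the same grasp; the last joint's range is limited). The gripper opens to 85 mm and grips with 20 to 120 N. Pads are 22 mm wide; open, the fingers measure 114 mm over their backs; the gripper's body (76 mm by 85 mm) begins 54 mm behind the grasp point. The pads swing forward as they close: fully open they stand 13 mm farther back than shut.
Start: joints at [1.533, 0.359, 0.012, 0, -1.224, -0.288], TCP at [0.216, 0.639, 0.231] pointing down, gripper open.
Joint ranges: [-3.07, 3.07], [-1.43, 2.12], [-1.02, 1.25], [-3.03, 1.67], [-3.05, -0], [-3.03, 3.03]. Speed limits (rad/s): [2.39, 2.39, 3.01, 3.14, 3.14, 3.14].

INTERFACE

Orientations are given as a unit quaternion [x, y, z, w].
In Python, from cell import arm gives the robot as it stands. The module is installed in compiled form; this text tells all that it offers. Calls block until the motion is done:
- arm.move_ptp(position, orientation): joint-space move of the TCP to a pose.
- arm.move_linear(position, orientation=None, v=0.15, max_force=None): straight line of the TCP; orientation=None keeps the orientation; v is the mean speed in m/s. With max_force (N) it stops when the force on the tool has changed by that much, and returns True; else False.
- arm.move_j(angles): joint-space move.
- arm.move_gripper(opening, strength=None): finger opening in m; strength is the grip in N (None keeps the last); returns when the fingers have stopped.
- arm.sleep(seconds).
- arm.ik(position, orientation): joint angles nearest the present ones, or None.
- arm.get_image(name): name is "scene" or "top" or "wrist"; returns the picture (384x512x3 uint8, red, green, blue); there is no depth.
- arm.camera_params(name): a dict with "fovy" (degrees; the focal length in pixels is half the picture's height over the tangent of half this angle, whatever the lens; pixels are square), "cx", "cy" (the principal point, pixels), "rvec" (rotation vector, rad) and "tvec" (3), from world to camera coordinates, as OpenCV has them; the wrist camera has in their place "mount" (4x4, takes a point from camera to tool coordinates, whose origin is the TCP and whose axes are the flange's). Camera axes: x right, y down, z forward; pixel columns grow to the right and rows downward; lengths in m; the calibration is good to about 2 mm. A picture is of the moment at which its call begins: read the wrist's pose just before it. camera_params takes no time and is no camera call.
A pose or a line that the arm cannot do raises arm.Unreachable and nothing moves.
- arm.finish_job(): hands the job in, once; it reports no verdict.
Trained networks look in the newest picture that a camera, given by its name, has taken for a name from the list of things; names that differ only in an ending like _2 or _b are one class to them, and where a whole thing is asked for, a point or a joint stands for the part that bears it (a point fixed in the world has none). Each returns a list of dicts, best first, with "score" (0 to 1); they miss things now and then, are a little off and sometimes report something else, mostly with a low value. They report only what shows in the picture. A call takes as long as a camera call.
- arm.outline_of(camera, thing): "mask" (384x512 bool, what is visible of it) and "extent" ([left, top, width, height] in pixels, round what is visible of it).
Readings, each from a call of its own:
- arm.current_time_s(): time.
- arm.current_joint_pos(): joint angles.
- arm.current_qd(): joint speeds.
- arm.current_joint_efforts(): joint torques, N m.
- arm.current_position(): TCP position.
- arm.current_orientation(): TCP orientation.
- arm.current_force(): force on the tool from outside, world axes, zero at the start.
- arm.current_moment(): the same for the moment, N m.
- arm.current_width(): finger opening in m.
Only numpy, scipy, OpenCV 4.12 (cv2) and the standard library are available. Lean on these libraries where they do the work, as an engineer would, in place of code of your own. Each camera call takes 0.05 s, during which the arm holds its last target. There are 200 camera calls.

## Working session

There is one attempt and no reset: what is moved stays moved. The work goes in short steps, each a Python script; the robot and the scene stay as the last script left them, time stands still between calls to the robot, and variables do not carry over. Pictures are saved under pics/ and viewed, about 12 in all and at most 16, crops included, and the job is handed in when it is done.

```bash
mkdir -p pics; python3 - <<'E'
from cell import arm
import cv2,numpy as np
for n in("top","scene"):
    im=arm.get_image(n); cv2.imwrite(f"pics/{n}0.png",im[:,:,::-1]); print(n,arm.camera_params(n))
    for t in "narrow_roll middle_roll wide_roll spent_core narrow_dispenser middle_dispenser wide_dispenser waste_tub washi_green washi_red".split():
        print(t,[(round(d["score"],2),d["extent"]) for d in arm.outline_of(n,t)[:3]])
print(arm.camera_params("wrist"),arm.current_orientation(),arm.current_time_s())
E
```

```text
top {'fovy': 46.45046409471257, 'cx': 259.11524822413605, 'cy': 180.16355311088202, 'rvec': array([ 2.0953443 , -2.16393009,  0.11442649]), 'tvec': array([0.04767243, 0.53407755, 1.10709076])}
narrow_roll [(0.75, [131.4, 195.3, 10.2, 21.8])]
middle_roll [(0.75, [155.7, 191.1, 16.1, 23.4])]
wide_roll [(0.71, [184.2, 184.6, 21.5, 25.5])]
spent_core [(0.82, [338.0, 188.4, 25.4, 14.7]), (0.49, [186.4, 184.5, 21.4, 29.7])]
narrow_dispenser [(0.94, [306.3, 171.1, 12.8, 38.5])]
middle_dispenser [(0.78, [262.2, 184.1, 16.6, 41.2])]
wide_dispenser [(0.66, [336.0, 178.2, 27.9, 43.6])]
waste_tub [(0.76, [383.4, 171.4, 40.4, 33.9]), (0.49, [336.1, 180.5, 26.3, 40.5])]
washi_green [(0.7, [202.2, 151.8, 20.8, 18.9])]
washi_red [(0.68, [307.1, 171.0, 14.4, 40.1]), (0.51, [167.7, 148.1, 17.9, 22.6])]
scene {'fovy': 52.93968617025023, 'cx': 255.83117091443134, 'cy': 202.6630658151285, 'rvec': array([ 0.70011448, -2.70963182,  0.96851496]), 'tvec': array([0.48444431, 0.23908391, 1.03884053])}
narrow_roll [(0.52, [203.6, 300.2, 18.9, 15.4])]
middle_roll [(0.89, [215.8, 276.4, 23.8, 18.0])]
wide_roll [(
[... 258 characters left out ...]
.94, [304.1, 136.5, 25.5, 26.6])]
washi_green [(0.5, [187.3, 261.6, 23.2, 15.0]), (0.49, [209.7, 232.7, 16.3, 18.0]), (0.47, [258.6, 205.0, 36.7, 32.2])]
washi_red [(0.58, [187.7, 260.3, 21.3, 16.1])]
{'fovy': 63.69929085002199, 'cx': 253.3053351966652, 'cy': 190.07863982210338, 'mount': array([[-1.45462766e-03, -9.55456404e-01, -2.95128692e-01,
         7.51699743e-02],
       [ 9.99998931e-01, -1.34645355e-03, -5.69746136e-04,
         9.91789133e-04],
       [ 1.46990518e-04, -2.95129205e-01,  9.55457341e-01,
        -1.42524398e-01],
       [ 0.00000000e+00,  0.00000000e+00,  0.00000000e+00,
         1.00000000e+00]])} [ 9.86761559e-01 -1.62177752e-01  1.36908727e-05 -3.77411719e-05] 1.1
```

View pics/top0.png

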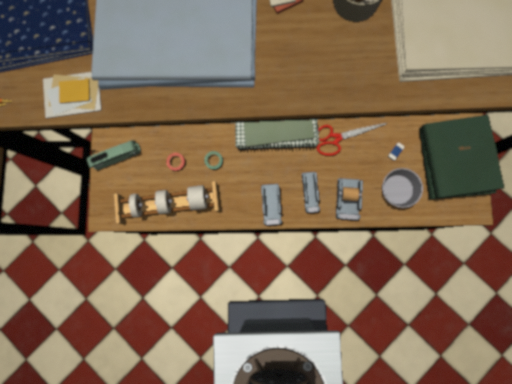

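View pics/scene0.png

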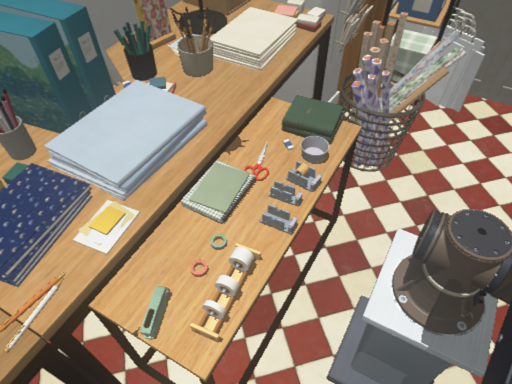

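```bash
cat > h.py <<'E'
from cell import arm
import cv2,numpy as np
from scipy.spatial.transform import Rotation as R
def q(a): return np.array([np.cos(a/2),np.sin(a/2),0,0])  # tool down; tool x=(cos a,sin a), y=(sin a,-cos a)
def cam(name,pose=None):
    p=arm.camera_params(name); f=192/np.tan(np.radians(p["fovy"]/2))
    K=np.array([[f,0,p["cx"]],[0,f,p["cy"]],[0,0,1]])
    if name=="wrist":
        T=np.eye(4);T[:3,:3]=R.from_quat(pose[1]).as_matrix();T[:3,3]=pose[0]
        M=T@p["mount"]; return K,M[:3,:3],M[:3,3]
    W=R.from_rotvec(p["rvec"]).as_matrix(); return K,W.T,-W.T@p["tvec"]
def px2w(c,uv,z):
    K,Rc,t=c; d=Rc@np.linalg.inv(K)@np.array([uv[0],uv[1],1.]); return t+d*(z-t[2])/d[2]
def w2px(c,P):
    K,Rc,t=c; v=K@(Rc.T@(np.asarray(P)-t)); return v[:2]/v[2]
def shot(fn):
    pose=(arm.current_position(),arm.current_orientation()); im=arm.get_image("wrist")
    cv2.imwrite(f"pics/{fn}.png",im[:,:,::-1]); return cam("wrist",pose),im
E
python3 - <<'E'
from h import *
c=cam("top")
for n,uv,z in [("narrow",(136.5,206),.077),("mid",(163.5,203),.077),("wide",(195,197.5),.077),("rackL",(118,207),.038),("rackR",(215,198),.038),
 ("dispM",(272,205),.049),("dispN",(311,192),.049),("dispW",(349,199),.049),("core",(350.5,196),.061),("tub",(402.5,188),.048),("red",(175,162),.015),("green",(213,161),.015),("noteb l",(237,150),0),("scissor",(330,155),0),("edge",(300,230),0),("edgeB",(300,122),0),("book",(460,155),.0)]:
    print(n,px2w(c,uv,z).round(3))
print(w2px(c,[0,0,0]),w2px(c,[.216,.639,.3]))
for p,a in [((.45,.33,.25),0),((.45,.33,.25),np.pi),((.45,-.3,.25),0),((.45,0,.25),0),((.45,-.3,.25),np.pi)]: print(p,a,arm.ik(p,q(a)))
E
```

```text
narrow [0.476 0.335 0.077]
mid [0.481 0.268 0.077]
wide [0.492 0.189 0.077]
rackL [0.478 0.396 0.038]
rackR [0.493 0.145 0.038]
dispM [ 0.47  -0.     0.049]
dispN [ 0.499 -0.1    0.049]
dispW [ 0.478 -0.194  0.049]
core [ 0.485 -0.196  0.061]
tub [ 0.502 -0.328  0.048]
red [0.595 0.253 0.015]
green [0.594 0.152 0.015]
noteb l [0.625 0.089 0.   ]
scissor [ 0.602 -0.158  0.   ]
edge [ 0.406 -0.071  0.   ]
edgeB [ 0.695 -0.083  0.   ]
book [ 0.589 -0.498  0.   ]
[278.38182553 396.00837081] [-56.32298132 335.57073009]
(0.45, 0.33, 0.25) 0 [ 0.98361117  0.15469834 -0.2205608   0.         -1.19553719  0.58718516]
(0.45, 0.33, 0.25) 3.141592653589793 [ 0.98361117  0.15469834 -0.2205608   0.         -1.19553719 -2.55440749]
(0.45, -0.3, 0.25) 0 [-0.22547538  0.12552028 -0.25542823  0.         -1.18984782  1.79627171]
(0.45, 0, 0.25) 0 [ 0.44031255 -0.03577941 -0.42685155  0.         -1.17972419  1.13048378]
(0.45, -0.3, 0.25) 3.141592653589793 [-0.22547538  0.12552028 -0.25542823  0.         -1.18984782 -1.34532095]
```

```bash
python3 - <<'E'
from h import *
def look(fn,p,things):
    arm.move_ptp(p,q(np.pi)); arm.sleep(.3); c,im=shot(fn); print(arm.current_position().round(4) if hasattr(arm.current_position(),'round') else arm.current_position())
    big=cv2.resize(im,(768,576),interpolation=cv2.INTER_CUBIC)
    cv2.imwrite(f"pics/{fn}b.png",big[:,:,::-1])
    for t,z in things.items():
        for d in arm.outline_of("wrist",t)[:2]:
            l,tp,w,h=d["extent"]; ys,xs=np.nonzero(d["mask"])
            np.save(f"{fn}_{t}.npy",d["mask"]) if d is not None else 0
            print(t,round(d["score"],2),d["extent"],px2w(c,(xs.mean(),ys.mean()),z).round(4))
look("rack",(.45,.27,.22),dict(narrow_roll=.07,middle_roll=.07,wide_roll=.07,washi_red=.015,washi_green=.015))
look("disp",(.45,-.13,.22),dict(narrow_dispenser=.04,middle_dispenser=.04,wide_dispenser=.04,spent_core=.055,waste_tub=.04))
print(arm.current_time_s())
E
```

```text
[0.4499 0.2703 0.2199]
narrow_roll 0.85 [310.1, 173.4, 32.9, 54.7] [0.4736 0.342  0.07  ]
middle_roll 0.61 [239.6, 173.9, 41.2, 58.8] [0.4799 0.2754 0.07  ]
middle_roll 0.45 [222.4, 253.9, 37.1, 37.5] [0.5586 0.2549 0.07  ]
wide_roll 0.92 [155.3, 186.7, 51.3, 56.6] [0.4874 0.1928 0.07  ]
washi_red 0.9 [219.1, 255.8, 41.6, 35.8] [0.5931 0.2523 0.015 ]
washi_red 0.68 [156.3, 186.1, 50.2, 53.7] [0.509  0.1784 0.015 ]
washi_green 0.93 [164.5, 253.7, 18.0, 36.8] [0.5926 0.1647 0.015 ]
[ 0.4502 -0.1296  0.2199]
narrow_dispenser 0.77 [259.4, 157.7, 38.9, 99.5] [ 0.4934 -0.1021  0.04  ]
middle_dispenser 0.7 [341.0, 135.8, 62.7, 97.1] [ 0.4674 -0.0047  0.04  ]
wide_dispenser 0.94 [166.3, 142.1, 57.5, 98.6] [ 0.4654 -0.1938  0.04  ]
spent_core 0.88 [165.9, 193.3, 52.3, 32.6] [ 0.489  -0.1965  0.055 ]
waste_tub 0.64 [26.4, 173.2, 100.0, 83.2] [ 0.5015 -0.3284  0.04  ]
5.6833
```

View pics/rackb.png

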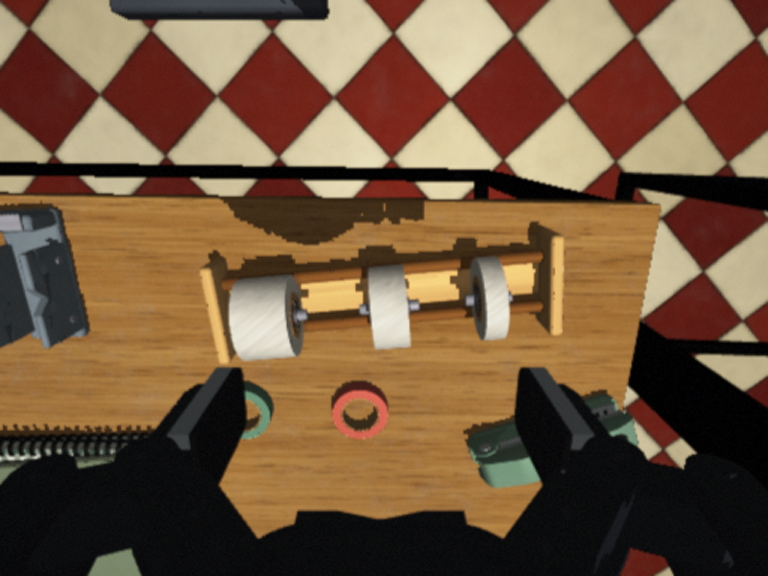

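View pics/dispb.png

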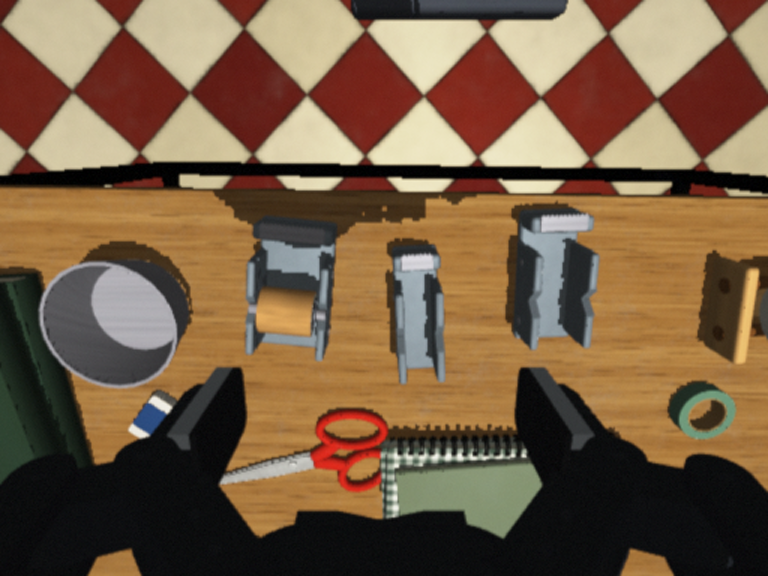

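```bash
python3 - <<'E'
from h import *
import pickle
S={}
P=dict(wd=(.478,-.195,.14),nd=(.495,-.101,.14),md=(.475,-.003,.14),wr=(.485,.192,.17),mr=(.478,.273,.17),nr=(.473,.342,.17))
for n,p in P.items():
    arm.move_ptp(p,q(np.pi)); arm.sleep(.25); c,im=shot("c_"+n); S[n]=(c,im)
pickle.dump(S,open("S.pkl","wb"))
for fn,k in (("cd",("wd","nd","md")),("cr",("wr","mr","nr"))):
    t=np.hstack([cv2.resize(S[n][1][95:295,170:340],None,fx=1.55,fy=1.55*1,interpolation=cv2.INTER_CUBIC) for n in k])
    print(t.shape); cv2.imwrite(f"pics/{fn}.png",t[:,:,::-1])
print(arm.current_time_s())
E
```

```text
(310, 792, 3)
(310, 792, 3)
10.5583
```

View pics/cd.png

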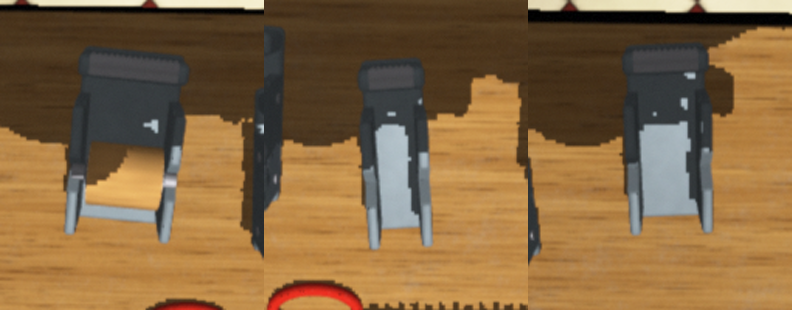

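View pics/cr.png

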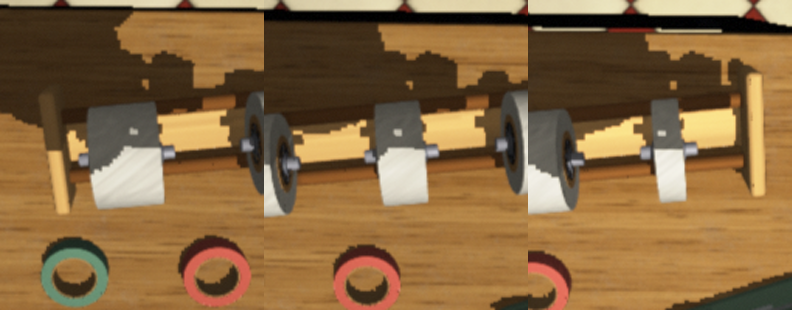

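```bash
python3 - <<'E'
from h import *
import pickle
S=pickle.load(open("S.pkl","rb"))
s=1.55
def w(n,u,v,z): return px2w(S[n][0],(170+u*170/264,95+v/s),z)[:2]
def rep(n,fl,fr,nl,nr):
    a,b=w(n,*fl,.049),w(n,*fr,.049); m=(a+b)/2; d=a-b  # a is image-left
    nm=(w(n,*nl,.038)+w(n,*nr,.038))/2; ax=m-nm
    print(n,"far mid",m.round(4),"span",np.linalg.norm(d).round(4),"yaw by span",np.arctan2(-d[0],d[1])%np.pi, "nose front mid",nm.round(4),"yaw by axis",np.arctan2(ax[1],ax[0]).round(3),"len",np.linalg.norm(ax).round(4))
    return m,nm
rep("wd",(70,231),(165,240),(81,50),(187,60)) 
rep("nd",(110,247),(163,245),(96,62),(158,60))
rep("md",(108,233),(180,231),(96,47),(179,46))
a,b=w("wd",78,177,.044),w("wd",171,182,.044); print("core",a,b,(a+b)/2,np.linalg.norm(a-b),np.arctan2(-(a-b)[0],(a-b)[1])%np.pi)
for n,l,r in (("wr",(84,159),(168,153)),("mr",(371-264,156),(433-264,152)),("nr",(650-528,154),(692-528,150))):
    a,b=w(n,*l,.047),w(n,*r,.047);print(n,(a+b)/2,np.linalg.norm(a-b),np.arctan2((b-a)[0],(a-b)[1]))
for n,l in (("wr",(126,190)),("mr",(403-264,190)),("nr",(671-528,188))): print(n,w(n,*l,.065))
E
```

```text
wd far mid [ 0.5257 -0.2019] span 0.0518 yaw by span 3.0358667615752006 nose front mid [ 0.43  -0.193] yaw by axis -0.092 len 0.0962
nd far mid [ 0.5475 -0.0989] span 0.0289 yaw by span 0.0395650332915638 nose front mid [ 0.4488 -0.1037] yaw by axis 0.049 len 0.0988
md far mid [0.5192 0.0029] span 0.0388 yaw by span 0.027880323384612993 nose front mid [ 0.4219 -0.0006] yaw by axis 0.036 len 0.0974
core [ 0.49363419 -0.22286317] [ 0.49652365 -0.17321511] [ 0.49507892 -0.19803914] 0.04973207630626199 3.0834594629860312
wr [0.49650453 0.18797444] 0.0490418978998713 -3.0693767551032067
mr [0.48839137 0.2761849 ] 0.03613522240398647 -3.0762774966770734
nr [0.48222016 0.34812279] 0.024508778832621283 -3.0441260643594807
wr [0.51047924 0.18807277]
mr [0.50360628 0.27649387]
nr [0.49746737 0.34773728]
```

```bash
cat >> h.py <<'E'
D=dict(wide=(.490,-.1985,-.095,.038),narrow=(.511,-.1007,.047,.015),middle=(.483,.0015,.033,.025))
RK=dict(wide=(.4955,.189,.085),middle=(.488,.276,.085),narrow=(.4815,.347,.085))
H=.17
def over(x,y,yaw,z=H,v=.3): arm.move_linear([x,y,z],q(np.pi+yaw),v=v)
E
python3 - <<'E'
from h import *
x,y,yaw,w=D["wide"]
p=arm.current_position(); arm.move_linear([p[0],p[1],H],v=.3)
over(x,y,yaw); arm.move_gripper(.056,50)
print(arm.move_linear([x,y,.051],v=.1,max_force=8),arm.current_position())
arm.move_gripper(.03,50); print("w",arm.current_width())
arm.move_linear([x,y,H],v=.12); print("w",arm.current_width(),arm.current_force())
over(.5015,-.3284,yaw,v=.2); c,im=shot("core")
cv2.imwrite("pics/coreb.png",im[:,:,::-1])
print(arm.current_time_s())
E
```

```text
False [ 0.49044446 -0.19855975  0.05156179]
w 0.036380372086311605
w 0.03631672639940761 [ 0.3401958   0.0216648  -0.06557612]
16.8
```

View pics/coreb.png

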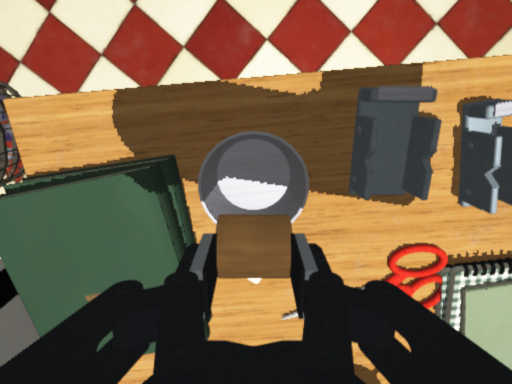

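The core is gripped between the pads at (253,245), and the tub lies directly below and ahead at (253,180). I'll lower and release it, then fetch the wide roll.

```bash
cat >> h.py <<'E'
def pick(n,zt=.056):
    x,y,yaw=RK[n]; w=D[n][3]
    over(x,y,yaw); arm.move_gripper(w+.02,50)
    print(n,"down hit",arm.move_linear([x,y,zt],v=.12,max_force=8))
    arm.move_gripper(w-.008,50); print("w",arm.current_width(),"z",arm.current_position()[2])
    arm.move_linear([x,y,H],v=.12); print("w",arm.current_width())
E
python3 - <<'E'
from h import *
x,y,yaw=.5015,-.3284,-.095
print(arm.move_linear([x,y,.057],v=.1,max_force=8),arm.current_position())
arm.move_gripper(.058); arm.sleep(.3); arm.move_linear([x,y,H],v=.2)
pick("wide")
x,y,yaw,w=D["wide"]; over(x,y,yaw,z=.15,v=.25); arm.sleep(.2); c,im=shot("wp")
cv2.imwrite("pics/wpb.png",im[:,:,::-1])
print(arm.current_time_s())
E
```

```text
False [ 0.50198193 -0.32854746  0.0576809 ]
wide down hit False
w 0.03700643478440964 z 0.05697819249441384
w 0.03674156481520017
25.9917
```

View pics/wpb.png

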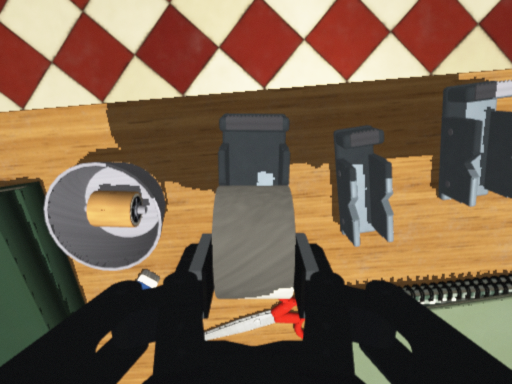

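```bash
cat >> h.py <<'E'
def predict(c,n,pz=-.010,dx=0):
    x,y,yaw,w=D[n]; p=np.array(arm.current_position()); a=np.linspace(0,2*np.pi,73)
    xd=np.array([np.cos(yaw),np.sin(yaw),0]); yd=np.array([-np.sin(yaw),np.cos(yaw),0])
    pts=[p+xd*(dx+.03*np.cos(t))+[0,0,pz+.03*np.sin(t)]+yd*s*w/2 for t in a for s in(-1,1)]
    u=np.array([w2px(c,P) for P in pts]); return u.min(0).round(1),u.max(0).round(1)
E
python3 - <<'E'
from h import *
c,im=shot("wp2")
for dx in(-.005,0,.005): print(dx,predict(c,"wide",dx=dx))
print([ (d["score"],d["extent"]) for d in arm.outline_of("wrist","wide_roll")[:2]])
# dispenser check: mask extents of model nose front etc
x,y,yaw,w=D["wide"]
for X,Y,Z in((-.061,.026,.038),(-.061,-.026,.038)): print(w2px(c,[x+X*np.cos(yaw)-Y*np.sin(yaw),y+X*np.sin(yaw)+Y*np.cos(yaw),Z]))
E
```

```text
-0.005 (array([212.4, 176.2]), array([298.4, 290.4]))
0 (array([212.9, 185.1]), array([297.9, 298.8]))
0.005 (array([213.3, 193.9]), array([297.5, 307. ]))
[(0.59, [212.9, 187.0, 83.1, 112.7])]
[286.25951631 113.66526186]
[221.35218895 113.69492833]
```

```bash
cat >> h.py <<'E'
def place(n):
    x,y,yaw,w=D[n]
    print(n,"hit",arm.move_linear([x,y,.0545],v=.07,max_force=10),arm.current_position(),arm.current_force())
    arm.move_gripper(w+.014); arm.sleep(.3); arm.move_linear([x,y,H],v=.15)
E
python3 - <<'E'
from h import *
place("wide"); c,im1=shot("w_after")
pick("narrow")
n="narrow";x,y,yaw,w=D[n]; over(x,y,yaw,z=.15,v=.25); arm.sleep(.2); c,im=shot("np")
for dx in(-.005,0,.005): print(dx,predict(c,n,dx=dx))
print([ (d["score"],d["extent"]) for d in arm.outline_of("wrist","narrow_roll")[:2]])
for X,Y,Z in((-.061,.0145,.038),(-.061,-.0145,.038)): print(w2px(c,[x+X*np.cos(yaw)-Y*np.sin(yaw),y+X*np.sin(yaw)+Y*np.cos(yaw),Z]))
cv2.imwrite("pics/two.png",np.hstack([im1[60:330,100:420],im[60:330,100:420]])[:,:,::-1])
print(arm.current_time_s())
E
```

```text
wide hit False [ 0.49148149 -0.19865432  0.05527584] [ 3.39166962 -1.34598736  2.36805239]
narrow down hit False
w 0.014009675043317798 z 0.05693999577716721
w 0.013540738125728554
-0.005 (array([238.3, 176.4]), array([272.2, 290.6]))
0 (array([238.5, 185.3]), array([272. , 298.9]))
0.005 (array([238.6, 194.1]), array([271.8, 307.2]))
[]
[271.82828004 113.85946533]
[235.62628855 113.87672624]
36.2083
```

View pics/two.png

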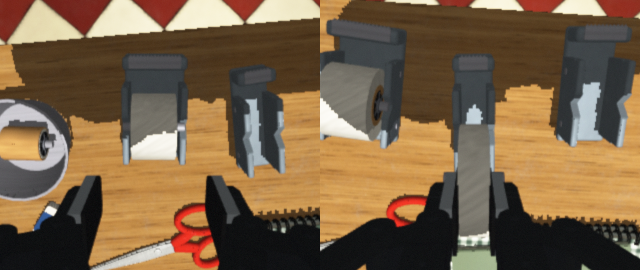

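Wide roll sits between its cheeks (left panel); the narrow roll is held straight and matches the prediction. Continuing.

```bash
python3 - <<'E'
from h import *
place("narrow"); c,im1=shot("n_after")
pick("middle")
n="middle";x,y,yaw,w=D[n]; over(x,y,yaw,z=.15,v=.25); arm.sleep(.2); c,im=shot("mp")
print(predict(c,n))
print([ (d["score"],d["extent"]) for d in arm.outline_of("wrist","middle_roll")[:2]])
for X,Y,Z in((-.061,.0195,.038),(-.061,-.0195,.038)): print(w2px(c,[x+X*np.cos(yaw)-Y*np.sin(yaw),y+X*np.sin(yaw)+Y*np.cos(yaw),Z]))
cv2.imwrite("pics/two2.png",np.hstack([im1[60:330,100:420],im[60:330,100:420]])[:,:,::-1])
print(arm.current_time_s())
E
```

```text
narrow hit False [ 0.51303644 -0.1005891   0.05542296] [ 4.29438123 -1.55710796  2.69887397]
middle down hit False
w 0.023982559458583488 z 0.05694015477328164
w 0.02364978593836567
(array([227.3, 185.4]), array([283.3, 299. ]))
[(0.87, [224.3, 182.7, 59.1, 115.8])]
[277.83681322 113.81836955]
[229.13866508 113.8266074 ]
45.0583
```

View pics/two2.png

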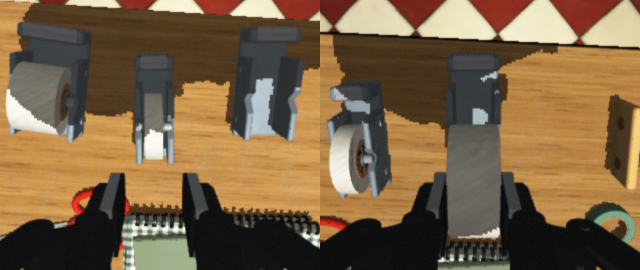

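```bash
python3 - <<'E'
from h import *
place("middle"); arm.move_gripper(.07)
T=[]
for n in("wide","narrow","middle"):
    x,y,yaw,w=D[n]
    over(x,y,yaw,z=.16); arm.sleep(.25); c,im=shot("f_"+n)
    def W(X,Y,Z): return w2px(c,[x+X*np.cos(yaw)-Y*np.sin(yaw),y+X*np.sin(yaw)+Y*np.cos(yaw),Z])
    s=3; cr=cv2.resize(im[120:250,210:298],None,fx=s,fy=s,interpolation=cv2.INTER_CUBIC)
    for Y in(-w/2-.009,w/2+.009):
        u=(W(0,Y,.044)-[210,120]+.5)*s; cv2.circle(cr,tuple(int(k) for k in u),4,(255,0,0),1)
    a=np.linspace(0,2*np.pi,73)
    u=np.array([W(.03*np.cos(t),S*w/2,.044+.03*np.sin(t)) for t in a for S in(-1,1)]).astype(np.float32)
    hull=((cv2.convexHull(u)-np.float32([210,120])+.5)*s).astype(int); cv2.polylines(cr,[hull],True,(255,0,255),1)
    T.append(cr)
im=np.hstack(T); print(im.shape); cv2.imwrite("pics/final.png",im[:,:,::-1]); cv2.imwrite("pics/scene1.png",cv2.resize(arm.get_image("scene")[120:320,180:340],None,fx=3,fy=3,interpolation=cv2.INTER_CUBIC)[:,:,::-1])
print(arm.current_time_s())
E
```

```text
middle hit False [0.48457339 0.00185793 0.05520028] [ 5.28472172 -1.32142382  1.74813376]
(390, 792, 3)
51.25
```

View pics/final.png

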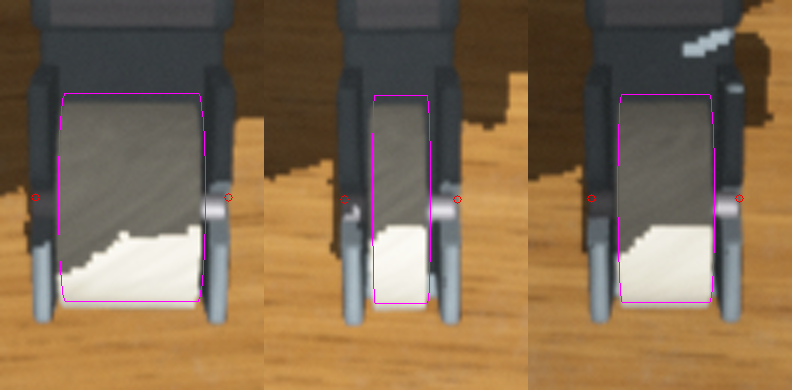

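View pics/scene1.png

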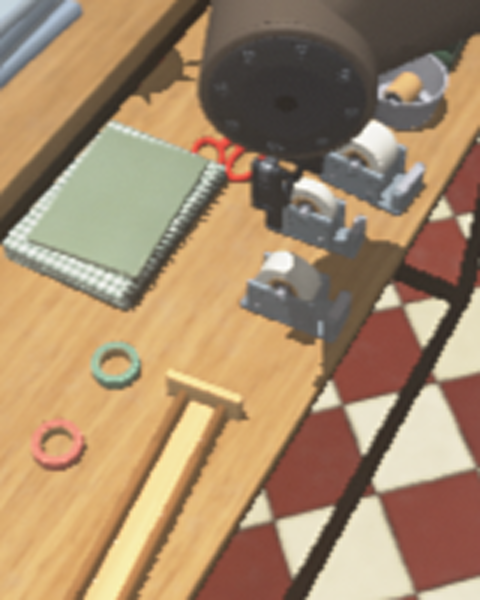

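All three rolls lie between their cheeks, about 2 mm further along +x than my origin estimate, and the decorative tape is untouched. I'll check seating height with a gentle touch from the closed fingers on top of each roll.

```bash
python3 - <<'E'
from h import *
p=arm.current_position(); arm.move_gripper(0.0)
for n in("middle","narrow","wide"):
    x,y,yaw,w=D[n]; x+=.0025
    over(x,y,yaw,z=.14); arm.sleep(.2); arm.move_linear([x,y,.085],v=.1)
    z=[]
    for i in range(2):
        h=arm.move_linear([x,y,.068],v=.015,max_force=5+3*i); z.append((h,round(arm.current_position()[2],4),np.round(arm.current_force(),1)))
        arm.move_linear([x,y,.085],v=.06)
    print(n,z); over(x,y,yaw,z=.14)
T=[]
for n in("wide","narrow","middle"):
    x,y,yaw,w=D[n]; over(x-.03,y,yaw,z=.16); arm.sleep(.25); c,im=shot("g_"+n)
    u=w2px(c,[x,y,.044]).astype(int); T.append(cv2.resize(im[u[1]-50:u[1]+60,u[0]-44:u[0]+44],None,fx=3,fy=3,interpolation=cv2.INTER_CUBIC))
cv2.imwrite("pics/g.png",np.hstack(T)[:,:,::-1])
print(arm.current_time_s())
E
```

```text
middle [(True, np.float64(0.0737), array([-0.8,  0.3,  4.9])), (True, np.float64(0.0737), array([0.1, 0.1, 4.7]))]
narrow [(True, np.float64(0.0738), array([-0. ,  0.3,  4.6])), (True, np.float64(0.0738), array([-1.3,  0.4,  5.2]))]
wide [(True, np.float64(0.0738), array([-0.9,  0.3,  4. ])), (True, np.float64(0.0737), array([-0.7,  0.8,  5.7]))]
65.7083
```

View pics/g.png

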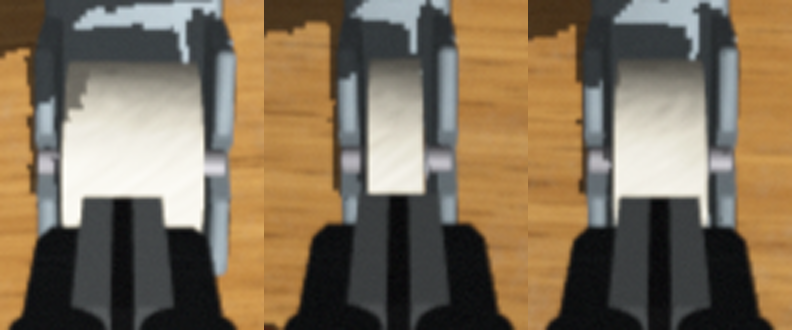

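Every roll top is at 73.7–73.8 mm (74 mm expected when seated), and both spindle ends of each lie in their notches. I'll back off and hand in.

```bash
python3 - <<'E'
from h import *
p=arm.current_position(); arm.move_linear([p[0],p[1],.25],v=.15); arm.sleep(.5)
arm.finish_job(); print(arm.current_time_s())
E
```

```text
the job is handed in; nothing more can be done
the job is handed in; nothing more can be done
```

The job is handed in, at roughly 67 s of the 136 s allowed. The hand-in gives no verdict, so this rests on my own checks.

- **Spent core:** I moved it from the wide dispenser into the steel tub. The picture taken afterwards shows it lying inside, below the rim.
- **Rolls:** The wide, narrow and middle rolls each went into the dispenser of their own width. The last pictures show both ends of each spindle in the notches.
- **Seating height:** I touched the top of each roll lightly with the closed fingers. All three read 73.7–73.8 mm, against 74 mm for a fully seated roll.
- **Decorative tape:** I kept clear of both loose rolls. They look in place in the last scene picture, but I did not measure them again.

**One disagreement:** all three rolls sit about 2 mm farther from the nose than my estimated dispenser origins. The offset is the same for each, and the heights match full seating. I put it down to an error in my estimate, but I did not check the 4 mm tolerance along that direction independently.

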